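# Lock the bayonet cover on a strainer pot

## Task

Set the cover down into the mouth of the grey strainer pot with its two yellow tabs in the two open gaps (yellow marks on the rim), then turn it clockwise, seen from above, until it is cammed tight against the stops, with the red ends of its bar at the red marks (pushing one end of the bar round is enough). Let go of the cover, and leave the other things on the bench where they are.

Things in the scene. Friction and masses are not known exactly. Their poses are not given: they have to be found in the camera images.
- pot: Grey round strainer pot fixed to the bench on a dark foot 184 mm across. Outside diameter 152 mm, rim 80 mm above the bench, mouth 128 mm inside. Origin: centre of its underside on the bench; z up. Just below the rim, steel lands and brass lugs (tops 4 to 10 mm below the rim) leave a clear bore of 103 mm and two opposite open gaps. Inside: a sprung gasket disc 88 mm across, top 60 mm above the bench.
- gap (a point): Centre of one of the pot's two opposite gaps, at lug height, marked yellow on the rim above. Each is 38 degrees wide; they lie 145 degrees counter-clockwise (from above) and 35 degrees clockwise of the pot's +x. Clockwise of each gap is a brass lug whose underside ramps down 1 in 10 to a stop. Counter-clockwise a land blocks. With tabs in the gaps the bar lies 55 degrees counter-clockwise of the pot's x axis.
- home_mark (a point): One of the two red marks on top of the pot's rim, on the pot's +x axis 70 mm from the centre (the other is opposite, on -x): where the bar's red ends lie when the cover is home at the stops.
- cover: Loose aluminium cover, about 0.45 kg, starts flat on the bench. Hub 96 mm across, 24 mm high; two yellow tabs at its foot along +y and -y. Over the hub, along x, a straight bar handle. Origin: centre of its underside; z up. Half a turn makes no difference. Seated in the gaps it rests on the gasket, underside 60 mm above the bench; with the tabs on top of the lugs it stands 8 mm or more too high.
- bar (a point): Middle of the cover's bar, 50 mm above the underside. Bar 180 mm long, 14 mm wide, 18 mm tall, black with red ends, on two 12 mm posts 36 mm either side of the middle; 17 mm free between hub and bar. From gap to stop it turns 55 degrees clockwise: free for 13, then 4 mm down the ramps against the gasket's spring. Pushing near the bar's end takes about 3 to 18 N. It stays where turned to.
- tab (a point): Outer end of one of the cover's two opposite yellow tabs, 57 mm from its axis on its +y side; tabs are 23 mm wide, tops 7 to 9 mm above the underside.
- gasket (a joint): How far the pot's gasket disc is pressed down, m: 0 free, about 0.004 when the cover is tight. Its spring pushes with about 5 N at 0 and 8 N at 0.004.
- brush: paint brush 190 mm long, lying flat, bystander, origin at its underside's centre
- paint_can: paint can, white with a yellow band, 84 mm across, 105 mm tall, bystander, origin at the centre of its underside
- jar: glass jar with red cap, 70 mm across, 90 mm tall, bystander, origin at the centre of its underside
- tape: cardboard-coloured roll, 100 mm across, 45 mm tall, lying flat, bystander, origin at the centre of its underside
- spray_can: slim can with orange cap, 64 mm across, 190 mm tall, bystander, origin at the centre of its underside
- wrench: wrench 180 mm long lying flat, bystander, origin at its underside's centre
- pot_cup: orange plastic cup, 90 mm across, 100 mm tall, bystander, origin at the centre of its underside

How it is judged:
On the way:
1. the cover sits in the mouth on the gasket, its tabs in the gaps, not yet turned home (z of cover in the frame of pot below 0.0625 m and horizontal distance between cover and pot below 0.009 m and angle between the x axis of cover and the x axis of pot, either way round above 0.6 rad and angle between cover's own z axis and vertical below 0.08 rad), for 0.1 s.
At the end, for the whole second after the job is handed in: The cover sits level in the pot's mouth (within 9 mm of its axis, tilt under 0.06 rad), turned home to within 0.17 rad of the stops (bar along the pot's x axis, red marks), pulled down onto the gasket by more than 2.2 mm (underside under 59 mm above the bench), released and at rest (angle between the x axis of cover and the x axis of pot, either way round below 0.17 rad and value of joint gasket above 0.0022 m and horizontal distance between cover and pot below 0.009 m and z of cover in the frame of pot below 0.059 m and angle between cover's own z axis and vertical below 0.06 rad and linear speed of cover below 0.01 m/s); the robot touches nothing.
It fails at once if one of the other things on the bench is moved more than 30 mm (distance of any of brush, paint_can, jar, tape, spray_can, wrench, pot_cup from where it was at the start of the episode above 0.03 m).
It also fails if it takes over 54 s, if anything falls off the work surface, if the arm or the gripper's body presses on something with over 40 N, if the wrist force passes 120 N, or if a joint passes its speed limit or range.

## Robot

A 7-joint arm with a two-finger parallel gripper is mounted at the origin on the work surface. World frame = base frame: x ahead of the robot, y to its left, z up, the work surface at z = 0. Lengths are in m, angles in rad, forces in N, time in s.
With the tool pointing down it reaches from about 0.35 to 0.9 m from the base axis. Payload 19.9 kg.
Tool frame: the origin (TCP) lies midway between the tips of the shut fingers; the grasp point (between the pads) lies 19 mm behind it; z points along the fingers, y is the direction in which the jaws open and shut (so a half turn about z gives the same grasp; the last joint's range is limited). The gripper opens to 85 mm and grips with 20 to 120 N. Pads are 22 mm wide; open, the fingers measure 114 mm over their backs; the gripper's body (76 mm by 85 mm) begins 54 mm behind the grasp point. The pads swing forward as they close: fully open they stand 13 mm farther back than shut.
Start: joints at [1.147, 0.417, -0.01, 1.614, 0.005, 1.111, -0.053], TCP at [0.233, -0.58, 0.231] pointing down, gripper open.
Joint ranges: [-2.81, 2.81], [-0.39, 2.02], [-1.27, 1.25], [0.06, 2.57], [-1.19, 4.33], [0.19, 2], [-2.82, 2.82]. Speed limits (rad/s): [1.89, 1.89, 2.39, 2.39, 3.01, 3.01, 3.01].

## Interface

Orientations are given as a rotation vector (axis times angle).
In Python, from workcell import sense, snapshot, get_calibration, arm gives the robot as it stands.
- The arm moves only by the tool servo_tool, never from a script. Its argument "steps" is a list that holds one entry, the list of rows, each a list of 7 numbers: the shift along the tool's x, y, z in cm, then the turn, a rotation vector about the tool's x, y, z in rad, then the finger opening in cm, from 0 to 8.54. In form: [[[x, y, z, rx, ry, rz, hand], ...]]. A call has exactly 5 rows; each row is the pose to reach, as a shift and turn from the pose measured when the call began, along the tool's axes at that moment; what a row does not reach only later rows make up. A row lasts 1/12 s, in which the tool goes at most 41.7 mm and 7.16 degrees, less where a joint would pass 70% of its speed; a pose out of reach is approached as far as the arm can. A call with a gripper value outside its range is refused whole. The fingers move at their own pace and stop on an object; the grip force is fixed at half the most. Time passes only in rows, so rows that repeat a pose let the fingers close, or fill a call up. It gives the time, the measured TCP pose, the force and the opening at its end, in the units of the state.
- sense(): the state, without advancing time (a new reading comes with each control period).
- snapshot(name): name is "side" or "top" or "wrist"; returns (picture, depth): 480x640x3 uint8, blue, green, red; 480x640 float32, m along the optical axis (not along the pixel's ray), 0 where there is no reading.
- get_calibration(name): a dict with "fx", "fy", "cx", "cy" (pixels), "k1" (the pictures are not rectified: a ray, as slopes to the right and down, at radius r is drawn at 1 + k1 r^2 times it, then the intrinsics apply), "R" (3x3) and "t" (3): a world point X has camera coordinates R X + t; the wrist camera has in their place "mount" (4x4, takes a point from camera to tool coordinates, whose origin is the TCP and whose axes are the flange's). Camera axes: x right, y down, z forward; pixel columns grow to the right and rows downward; lengths in m; the calibration is good to about 2 mm. A picture is of the moment at which its call begins: read the wrist's pose just before it. get_calibration takes no time and is no camera call.
- arm.job_done(): hands the job in, once; it reports no verdict.
The state is a dict: "t": time; "q": joint angles; "qd": joint speeds; "joint_efforts": joint torques, N m; "ee_pos": TCP position; "tool_rot": TCP orientation; "ft_force": force on the tool from outside, world axes, zero at the start; "ft_torque": the same for the moment, N m; "finger_gap": finger opening in m.
Only numpy, scipy, OpenCV 4.12 (cv2) and the standard library are available. Lean on these libraries where they do the work, as an engineer would, in place of code of your own. Each camera call takes 0.05 s, during which the arm holds its last target.

## Working session

There is one attempt and no reset: what is moved stays moved. The work goes in short steps, Python scripts to look and compute and a tool call to move; the robot and the scene stay as the last step left them, time stands still between calls to the robot, and variables do not carry over. Pictures are saved under pics/ and viewed, and the job is handed in when it is done.

Besides the shell and the picture viewer there is one more tool, called after "Request:" by a JSON object that holds its "api" and its "payload". servo_tool: Moves the arm, as the interface text tells. Its arguments: {"type":"object","properties":{"steps":{"type":"array"}},"required":["steps"]}

```bash
mkdir -p pics; cat > h.py <<'E'
import numpy as np, cv2
from workcell import sense, snapshot, get_calibration, arm
from scipy.spatial.transform import Rotation as Ro
def cam(name):
    c=get_calibration(name)
    if 'mount' in c:
        s=sense(); T=np.eye(4); T[:3,:3]=Ro.from_rotvec(s['tool_rot']).as_matrix(); T[:3,3]=s['ee_pos']
        M=T@np.array(c['mount']); R=M[:3,:3].T; t=-R@M[:3,3]
    else: R=np.array(c['R']);t=np.array(c['t'])
    return c,R,t
def rays(c,uv):
    uv=np.asarray(uv,float).reshape(-1,2)
    K=np.array([[c['fx'],0,c['cx']],[0,c['fy'],c['cy']],[0,0,1]])
    return cv2.undistortPoints(uv[:,None],K,np.array([c['k1'],0,0,0.]))[:,0]
def cloud(c,R,t,d):
    h,w=d.shape; u,v=np.meshgrid(np.arange(w),np.arange(h))
    r=rays(c,np.stack([u.ravel(),v.ravel()],1)); z=d.ravel()
    P=np.c_[r*z[:,None],z]; X=(P-t)@R
    X[z==0]=np.nan
    return X.reshape(h,w,3)
def onplane(c,R,t,uv,z):
    r=rays(c,uv); d=np.c_[r,np.ones(len(r))]@R; o=-R.T@t
    return o+d*((z-o[2])/d[:,2])[:,None]
def shot(name,tag):
    c,R,t=cam(name); im,d=snapshot(name); cv2.imwrite(f'pics/{tag}.png',im)
    X=cloud(c,R,t,d); np.savez(f'pics/{tag}.npz',X=X,im=im,R=R,t=t)
    return c,R,t,im,X
E
python3 - <<'E'
from h import *
s=sense();print(s)
for n in('top','side','wrist'):
    c,R,t,im,X=shot(n,n+'0'); print(n,c['fx'],-R.T@t)
E
```

```text
{'t': 0.0, 'q': array([ 1.14645354,  0.41797583, -0.0102792 ,  1.61419123,  0.00465821,
        1.11068953, -0.05298506]), 'qd': array([-0.00058246, -0.00084537,  0.00016355, -0.00107615, -0.00069709,
        0.00150877,  0.00036551]), 'joint_efforts': array([-1.32354693e-03, -8.64436483e+01,  6.77955933e-01, -4.34906065e+01,
        1.91869831e-02,  7.22411263e-03, -8.87842111e-05]), 'ee_pos': array([ 0.23332921, -0.57943011,  0.23065204]), 'tool_rot': array([-3.08303444e+00, -5.97446883e-01,  4.69350604e-04]), 'ft_force': array([0.37699879, 0.5380047 , 0.87072005]), 'ft_torque': array([-0.01915553, -0.04495229,  0.07615811]), 'finger_gap': 0.08536675490788276}
top 594.7587913393864 [0.46016894 0.0109706  1.67580042]
side 544.1512174151991 [-0.31909645  0.88804703  0.87532637]
wrist 334.91872471575175 [ 0.29346433 -0.55607354  0.37312602]
```

View pics/top0.png

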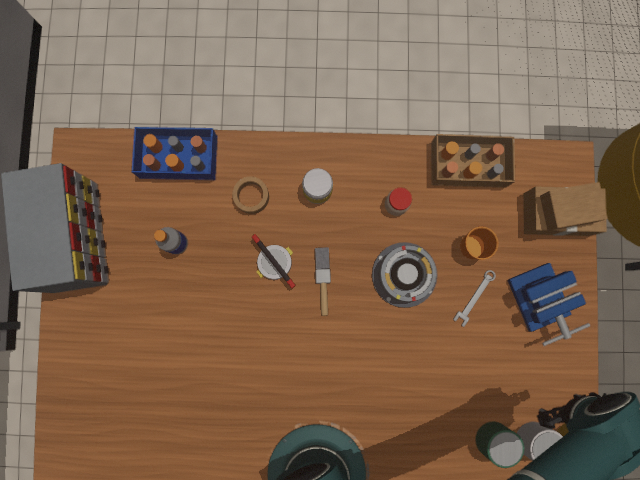

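View pics/side0.png

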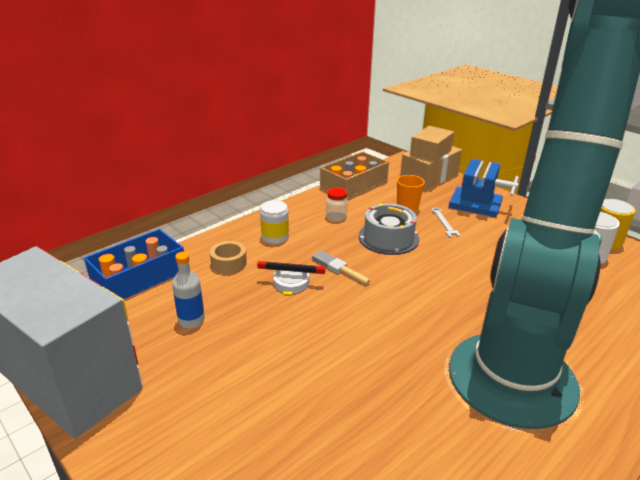

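View pics/wrist0.png

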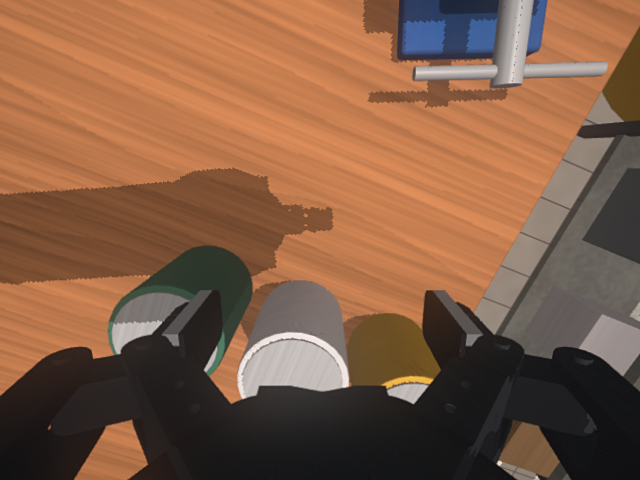

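```bash
python3 - <<'E'
from h import *
f=np.load('pics/top0.npz');im=f['im'];X=f['X'];R=f['R'];t=f['t'];c=get_calibration('top')
hsv=cv2.cvtColor(im,cv2.COLOR_BGR2HSV)
def stats(name,m,zs):
    n,l,st,ce=cv2.connectedComponentsWithStats(m.astype(np.uint8))
    for i in range(1,n):
        if st[i,4]>=3:
            print(name,ce[i].round(1),st[i,4],onplane(c,R,t,ce[i],zs)[0].round(4),np.nanmedian(X[l==i],0).round(4))
def box(m,x0,x1,y0,y1):
    o=np.zeros_like(m);o[y0:y1,x0:x1]=m[y0:y1,x0:x1];return o
red=((hsv[...,0]<8)|(hsv[...,0]>172))&(hsv[...,1]>150)&(hsv[...,2]>80)
yel=(hsv[...,0]>20)&(hsv[...,0]<35)&(hsv[...,1]>120)&(hsv[...,2]>100)
stats('cov red',box(red,235,310,225,300),.059)
stats('cov yel',box(yel,235,310,225,300),.009)
stats('pot red',box(red,365,445,235,310),.08)
stats('pot yel',box(yel,365,445,235,310),.08)
# circles
Z=X[...,2]
m=box((Z>.017)&(Z<.03),235,310,225,300);P=X[m];print('hub',m.sum(),np.median(P,0),cv2.minEnclosingCircle(P[:,:2].astype(np.float32)))
m=box((Z>.048)&(Z<.07),235,310,225,300);P=X[m];print('bar',m.sum(),P.mean(0),cv2.minAreaRect(P[:,:2].astype(np.float32)))
m=box((Z>.074)&(Z<.09),365,445,235,310);P=X[m];print('rim',m.sum(),np.median(P,0),cv2.minEnclosingCircle(P[:,:2].astype(np.float32)))
A=np.c_[2*P[:,:2],np.ones(len(P))]
print(np.nanmedian(X[300:380,100:250,2]))
o=np.hstack([cv2.resize(im[222:302,233:313],None,fx=5,fy=5,interpolation=2),cv2.resize(im[234:314,365:445],None,fx=5,fy=5,interpolation=2)])
cv2.imwrite('pics/crop.png',o)
E
```

```text
cov red [255.3 238.2] 44 [0.6411 0.1841 0.059 ] [0.6418 0.1853 0.0572]
cov red [290.5 283.2] 44 [0.5204 0.0845 0.059 ] [0.5208 0.0843 0.0604]
cov yel [289.1 250.7] 26 [0.6133 0.0932 0.009 ] [0.6126 0.0933 0.0103]
cov yel [259.3 273.7] 24 [0.5467 0.1748 0.009 ] [0.5461 0.1753 0.0081]
pot red [403.  247.2] 8 [ 0.6233 -0.2178  0.08  ] [ 0.6238 -0.2176  0.0813]
pot red [413.2 298.3] 10 [ 0.4861 -0.2467  0.08  ] [ 0.4869 -0.2469  0.0803]
pot yel [418.5 249.5] 12 [ 0.6181 -0.2601  0.08  ] [ 0.6181 -0.26    0.0824]
pot yel [397.6 296.5] 11 [ 0.49   -0.2046  0.08  ] [ 0.4888 -0.2052  0.0826]
hub 648 [0.58156044 0.13354906 0.02493863] ((0.5814394950866699, 0.13415363430976868), 0.04819917306303978)
bar 337 [0.58023062 0.13318815 0.0594372 ] ((0.5809391140937805, 0.13381801545619965), (0.18056350946426392, 0.014042003080248833), 39.55232620239258)
rim 1006 [ 0.55377357 -0.23370591  0.07962307] ((0.5549038052558899, -0.23279167711734772), 0.07673351466655731)
0.0010528358537223376
```

View pics/crop.png

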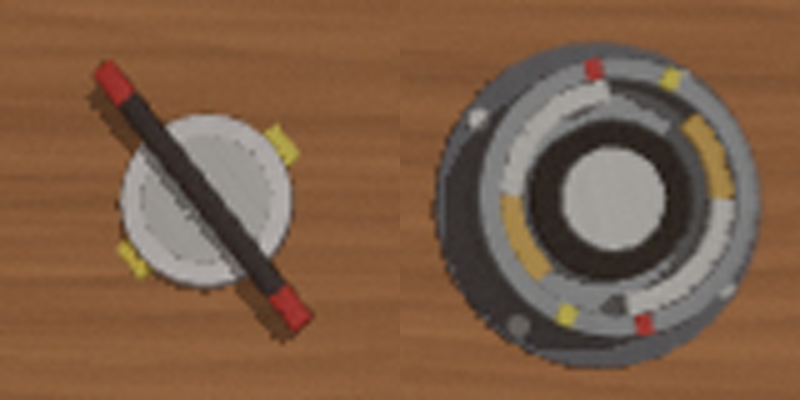

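```bash
cat >> h.py <<'E'
def to(x,y,z,yawdeg,verbose=True):
    s=sense(); R0=Ro.from_rotvec(s['tool_rot']); a=np.radians(yawdeg)
    Rt=Ro.from_matrix(np.array([[np.cos(a),np.sin(a),0],[np.sin(a),-np.cos(a),0],[0,0,-1]]))
    d=R0.inv().apply(np.array([x,y,z])-s['ee_pos'])*100; r=(R0.inv()*Rt).as_rotvec()
    m=R0.as_matrix()
    if verbose: print('t',s['t'],'pos',np.round(s['ee_pos'],4),'yaw',np.degrees(np.arctan2(m[1,0],m[0,0])).round(2),'zax',m[:,2].round(3),'gap',s['finger_gap'],'F',s['ft_force'].round(1),'q',s['q'].round(2))
    print('DELTA',d.round(2),r.round(3))
E
python3 -c "
from h import *
to(.581,.134,.15,39.5)"
```

```text
t 0.15 pos [ 0.2333 -0.5795  0.2308] yaw 21.93 zax [-0.     0.001 -1.   ] gap 0.08555479538855414 F [-1.   0.6 -0.4] q [ 1.15  0.42 -0.01  1.61  0.    1.11 -0.05]
DELTA [ 58.9  -53.2    8.13] [-0.001 -0.    -0.307]
```

Request:
{"api": "servo_tool", "payload": {"steps": [[[58.9,-53.2,2,0,0,-0.3,8.5],[58.9,-53.2,2,0,0,-0.3,8.5],[58.9,-53.2,2,0,0,-0.3,8.5],[58.9,-53.2,2,0,0,-0.3,8.5],[58.9,-53.2,2,0,0,-0.3,8.5]]]}}

```text
t: 0.57
ee_pos: [0.3249, -0.3906, 0.2258]
tool_rot: [-2.959, -1.052, 0.0]
ft_force: [1.4, -1.1, -0.2]
finger_gap: 0.0848
```

```bash
python3 -c "
from h import *
to(.581,.134,.15,39.5)"
```

```text
t 0.5667 pos [ 0.3249 -0.3906  0.2258] yaw 39.13 zax [-0.001  0.001 -1.   ] gap 0.08481688582007794 F [ 1.4 -1.1 -0.2] q [ 0.96  0.22 -0.16  1.9   0.04  1.02 -0.11]
DELTA [ 52.97 -24.52   7.61] [-0.001 -0.    -0.006]
```

Request:
{"api": "servo_tool", "payload": {"steps": [[[53,-24.5,2,0,0,0,8.5],[53,-24.5,2,0,0,0,8.5],[53,-24.5,2,0,0,0,8.5],[53,-24.5,2,0,0,0,8.5],[53,-24.5,2,0,0,0,8.5]]]}}

```text
t: 0.98
ee_pos: [0.4162, -0.2034, 0.219]
tool_rot: [-2.96, -1.052, 0.0]
ft_force: [0.2, -1.6, -0.6]
finger_gap: 0.0849
```

```bash
python3 -c "
from h import *
to(.581,.134,.15,39.5)"
```

```text
t 0.9833 pos [ 0.4162 -0.2034  0.219 ] yaw 39.12 zax [-0.     0.001 -1.   ] gap 0.08486602245843258 F [ 0.2 -1.6 -0.6] q [ 0.68  0.15 -0.32  2.    0.06  0.99 -0.55]
DELTA [ 34.08 -15.78   6.91] [-0.001  0.    -0.007]
```

Request:
{"api": "servo_tool", "payload": {"steps": [[[34,-15.8,3,0,0,0,8.5],[34,-15.8,3,0,0,0,8.5],[34,-15.8,3,0,0,0,8.5],[34,-15.8,3,0,0,0,8.5],[34,-15.8,3,0,0,0,8.5]]]}}

```text
t: 1.4
ee_pos: [0.5069, -0.0165, 0.2024]
tool_rot: [-2.96, -1.051, 0.0]
ft_force: [1.5, -0.6, -0.3]
finger_gap: 0.0849
```

```bash
python3 -c "
from h import *
to(.581,.134,.15,39.5)"
```

```text
t 1.4 pos [ 0.5069 -0.0165  0.2024] yaw 39.11 zax [-0.  0. -1.] gap 0.08485786017125171 F [ 1.5 -0.6 -0.3] q [ 0.36  0.27 -0.46  1.92  0.14  0.98 -1.04]
DELTA [15.24 -7.01  5.25] [-0.    -0.    -0.007]
```

Request:
{"api": "servo_tool", "payload": {"steps": [[[15.2,-7,5,0,0,-0.007,8.5],[15.2,-7,5,0,0,-0.007,8.5],[15.2,-7,5,0,0,-0.007,8.5],[15.2,-7,5,0,0,-0.007,8.5],[15.2,-7,5,0,0,-0.007,8.5]]]}}

```text
t: 1.82
ee_pos: [0.5809, 0.1399, 0.1505]
tool_rot: [-2.951, -1.068, 0.002]
ft_force: [-0.5, -1.0, 0.3]
finger_gap: 0.0853
```

```bash
python3 -c "
from h import *
to(.581,.134,.032,39.5)
shot('wrist','wrist1')"
```

```text
t 1.8167 pos [0.5809 0.1399 0.1505] yaw 39.81 zax [-0.002  0.003 -1.   ] gap 0.08527475422517473 F [-0.5 -1.   0.3] q [ 0.07  0.5  -0.47  1.74  0.26  0.96 -1.38]
DELTA [-0.37  0.5  11.84] [-0.004 -0.     0.005]
```

View pics/wrist1.png

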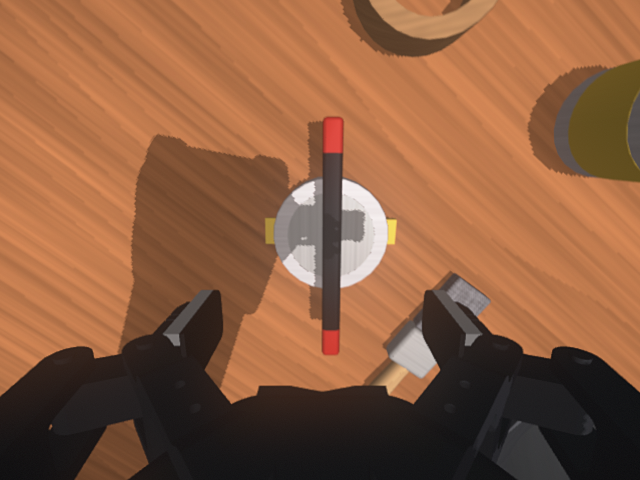

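```bash
python3 - <<'E'
from h import *
f=np.load('pics/wrist1.npz');X=f['X'];im=f['im'];Z=X[...,2]
m=(Z>.05)&(Z<.07);m[:100]=0;m[365:]=0;m[:,:315]=0;m[:,350:]=0
P=X[m];print(len(P),P[:,2].mean(),cv2.minAreaRect(P[:,:2].astype(np.float32)))
to(.581,.134,.09,39.5)
E
```

```text
4552 0.05841040912645276 ((0.5820308923721313, 0.1306777000427246), (0.18040834367275238, 0.014066711068153381), 39.90785598754883)
t 1.8667 pos [0.5807 0.1391 0.1505] yaw 39.81 zax [-0.002  0.003 -1.   ] gap 0.08510569627540765 F [-1.4  0.5  0.1] q [ 0.08  0.5  -0.47  1.74  0.26  0.96 -1.38]
DELTA [-0.3   0.43  6.05] [-0.004  0.     0.005]
```

Request:
{"api": "servo_tool", "payload": {"steps": [[[-0.3,0.5,3,0,0,0,5],[-0.3,0.5,6,0,0,0,5],[-0.3,0.5,9,0,0,0,5],[-0.3,0.5,9,0,0,0,5],[-0.3,0.5,9,0,0,0,5]]]}}

```text
t: 2.28
ee_pos: [0.5806, 0.1332, 0.06]
tool_rot: [-2.95, -1.068, 0.006]
ft_force: [-0.7, 0.0, 1.4]
finger_gap: 0.0499
```

```bash
python3 -c "
from h import *
to(.5815,.1325,.033,39.7)
shot('wrist','wrist2')"
```

```text
t 2.2833 pos [0.5806 0.1332 0.06  ] yaw 39.81 zax [-0.005  0.002 -1.   ] gap 0.04991112850325852 F [-0.7  0.   1.4] q [ 0.05  0.62 -0.43  1.8   0.33  0.8  -1.42]
DELTA [0.03 0.12 2.7 ] [-0.005  0.003  0.002]
```

View pics/wrist2.png

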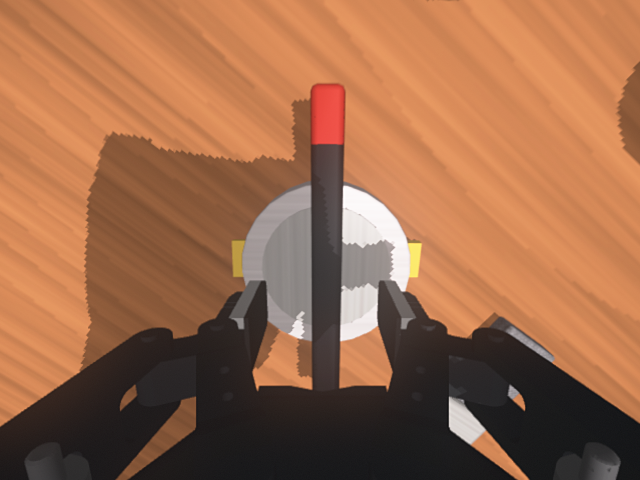

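Request:
{"api": "servo_tool", "payload": {"steps": [[[0,0.1,1.5,0,0,0,5],[0,0.1,2.7,0,0,0,5],[0,0.1,2.7,0,0,0,5],[0,0.1,2.7,0,0,0,0],[0,0.1,2.7,0,0,0,0]]]}}

```text
t: 2.75
ee_pos: [0.5825, 0.133, 0.0352]
tool_rot: [-2.951, -1.068, 0.001]
ft_force: [-0.4, 0.1, -0.9]
finger_gap: 0.0266
```

Request:
{"api": "servo_tool", "payload": {"steps": [[[0,0,0,0,0,0,0],[0,0,0,0,0,0,0],[0,0,0,0,0,0,0],[0,0,0,0,0,0,0],[0,0,0,0,0,0,0]]]}}

```text
t: 3.17
ee_pos: [0.5829, 0.1332, 0.0359]
tool_rot: [-2.951, -1.069, -0.0]
ft_force: [-1.8, -0.5, 8.0]
finger_gap: 0.0125
```

Request:
{"api": "servo_tool", "payload": {"steps": [[[0,0,-2,0,0,0,0],[0,0,-5,0,0,0,0],[0,0,-8,0,0,0,0],[0,0,-11,0,0,0,0],[0,0,-12,0,0,0,0]]]}}

```text
t: 3.58
ee_pos: [0.5843, 0.1333, 0.1601]
tool_rot: [-2.952, -1.069, -0.007]
ft_force: [1.1, 0.2, -4.2]
finger_gap: 0.013
```

```bash
python3 -c "
from h import *
to(.5545,-.2325,.2,66.8)
shot('wrist','wrist3');shot('side','side3')"
```

```text
t 3.5833 pos [0.5843 0.1333 0.1601] yaw 39.82 zax [ 0.004  0.004 -1.   ] gap 0.012988676595327884 F [ 1.1  0.2 -4.2] q [ 0.09  0.49 -0.48  1.74  0.26  0.98 -1.36]
DELTA [-25.69  26.19  -4.14] [ 0.001 -0.005 -0.471]
```

View pics/wrist3.png

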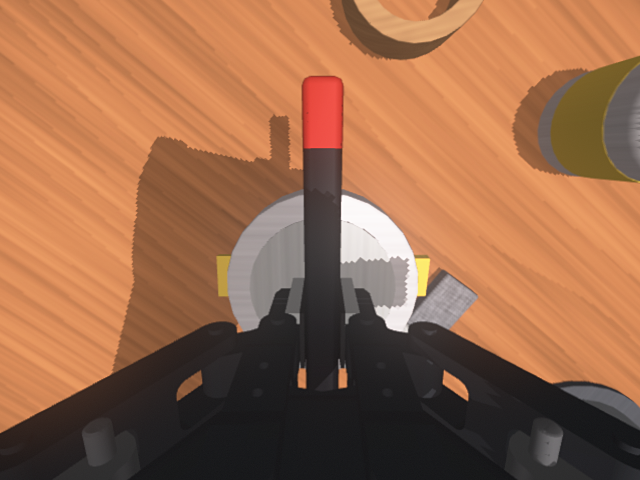

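View pics/side3.png

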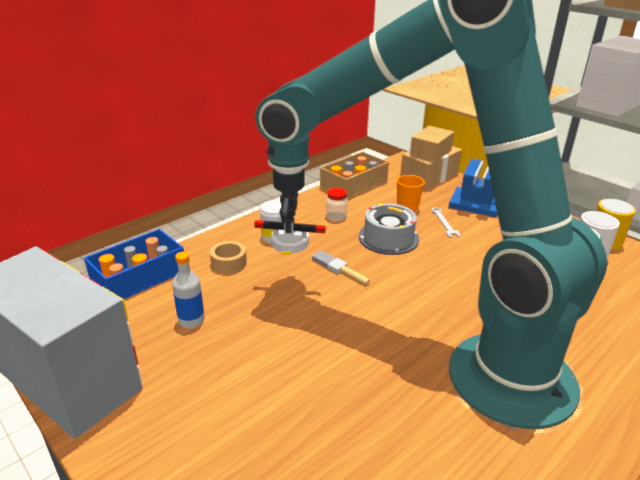

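Request:
{"api": "servo_tool", "payload": {"steps": [[[-25.7,26.2,-4,0,0,-0.47,0],[-25.7,26.2,-4,0,0,-0.47,0],[-25.7,26.2,-4,0,0,-0.47,0],[-25.7,26.2,-4,0,0,-0.47,0],[-25.7,26.2,-4,0,0,-0.47,0]]]}}

```text
t: 4.1
ee_pos: [0.5665, -0.0624, 0.1753]
tool_rot: [-2.613, -1.737, -0.003]
ft_force: [1.6, 0.2, -2.8]
finger_gap: 0.0128
```

```bash
python3 - <<'E'
from h import *
to(.5545,-.2325,.2,66.8)
f=np.load('pics/wrist3.npz');X=f['X'];im=f['im'];R=f['R'];t=f['t']
s=dict(p=np.array([.5843,.1333,.1601])); a=np.radians(39.82);ux=np.array([np.cos(a),np.sin(a)]);uy=np.array([ux[1],-ux[0]])
hsv=cv2.cvtColor(im,cv2.COLOR_BGR2HSV)
red=((hsv[...,0]<8)|(hsv[...,0]>172))&(hsv[...,1]>150)&(hsv[...,2]>80);red[:,:290]=0;red[:,360:]=0;red[200:]=0
P=X[red];D=P[:,:2]-s['p'][:2]
T=np.c_[D@ux,D@uy,P[:,2]-s['p'][2]];print('red',len(P),np.percentile(T,[1,50,99],axis=0).round(4))
yel=(hsv[...,0]>20)&(hsv[...,0]<35)&(hsv[...,1]>120);yel[:230]=0;yel[310:]=0
for sl in (slice(210,235),slice(412,432)):
    m=np.zeros_like(yel);m[:,sl]=yel[:,sl];P=X[m];D=P[:,:2]-s['p'][:2];print('yel',m.sum(),np.median(np.c_[D@ux,D@uy,P[:,2]-s['p'][2]],0).round(4),np.ptp(D@ux))
E
```

```text
t 4.1 pos [ 0.5665 -0.0624  0.1753] yaw 67.21 zax [-0.     0.004 -1.   ] gap 0.012756250720123485 F [ 1.6  0.2 -2.8] q [ 0.49  0.43 -0.55  1.79  0.26  0.99 -0.56]
DELTA [-16.13   5.48  -2.54] [-0.002 -0.004  0.007]
red 2897 [[nan nan nan]
 [nan nan nan]
 [nan nan nan]]
yel 391 [nan nan nan] nan
yel 394 [nan nan nan] nan
```

Request:
{"api": "servo_tool", "payload": {"steps": [[[-16.1,5.5,-2.5,0,0,0,0],[-16.1,5.5,-2.5,0,0,0,0],[-16.1,5.5,-2.5,0,0,0,0],[-16.1,5.5,-2.5,0,0,0,0],[-16.1,5.5,-2.5,0,0,0,0]]]}}

```text
t: 4.52
ee_pos: [0.5524, -0.2406, 0.1978]
tool_rot: [-2.621, -1.726, 0.002]
ft_force: [-0.5, -1.8, -4.3]
finger_gap: 0.0126
```

Request:
{"api": "servo_tool", "payload": {"steps": [[[0,0,0,0,0,0,0],[0,0,0,0,0,0,0],[0,0,0,0,0,0,0],[0,0,0,0,0,0,0],[0,0,0,0,0,0,0]]]}}

```text
t: 4.93
ee_pos: [0.5527, -0.2391, 0.1975]
tool_rot: [-2.619, -1.728, 0.002]
ft_force: [-0.7, 0.4, -3.1]
finger_gap: 0.013
```

```bash
cat > chk.py <<'E'
from h import *
import sys
s=sense(); to(.5545,-.2325,.16,66.8)
c,R,t,im,X=shot('wrist',sys.argv[1])
p=s['ee_pos'];Rt=Ro.from_rotvec(s['tool_rot']).as_matrix();ux=Rt[:2,0];uy=Rt[:2,1]
hsv=cv2.cvtColor(im,cv2.COLOR_BGR2HSV)
red=((hsv[...,0]<8)|(hsv[...,0]>172))&(hsv[...,1]>150)&(hsv[...,2]>80);red[:,:290]=0;red[:,360:]=0;red[200:]=0
yel=(hsv[...,0]>20)&(hsv[...,0]<35)&(hsv[...,1]>120);yel[:230]=0;yel[310:]=0
def ext(n,m,dz):
    v,u=np.nonzero(m);W=onplane(c,R,t,np.c_[u,v],p[2]+dz)[:,:2]-p[:2]
    print(n,len(u),np.percentile(np.c_[W@ux,W@uy],[0,50,100],axis=0).round(4).tolist(), np.nanmedian(X[m][:,2])-p[2])
ext('red',red,.0231)
for a,b in((205,240),(405,435)):
    m=yel.copy();m[:,:a]=0;m[:,b:]=0;ext('yel',m,-.027)
E
python3 chk.py wrist4
```

```text
t 4.9333 pos [ 0.5527 -0.2391  0.1975] yaw 66.84 zax [-0.003  0.003 -1.   ] gap 0.013031517884764107 F [-0.7  0.4 -3.1] q [ 0.74  0.46 -0.5   1.69  0.24  1.06 -0.24]
DELTA [ 0.67 -0.08  3.75] [-0.004 -0.001  0.001]
red 2856 [[0.0651, -0.007], [0.0767, -0.0003], [0.0873, 0.0066]] 0.02274052548032013
yel 415 [[-0.0128, -0.0569], [0.0017, -0.0538], [0.0238, -0.0436]] -0.028315525321196244
yel 456 [[-0.0125, 0.0427], [0.002, 0.0531], [0.024, 0.0566]] -0.02819878896650474
```

View pics/wrist4.png

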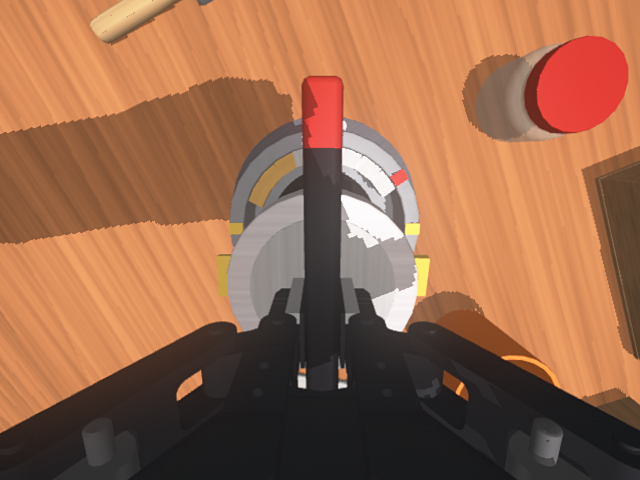

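```bash
cat > chk2.py <<'E'
from h import *
import sys
f=np.load(f'pics/{sys.argv[1]}.npz');im=f['im'];R=f['R'];t=f['t'];X=f['X'];c=get_calibration('wrist')
hsv=cv2.cvtColor(im,cv2.COLOR_BGR2HSV)
yel=((hsv[...,0]>20)&(hsv[...,0]<35)&(hsv[...,1]>120)).astype(np.uint8)
n,l,st,ce=cv2.connectedComponentsWithStats(yel)
for i in range(1,n):
    if st[i,4]>30: print(ce[i].round(1),st[i].tolist(),onplane(c,R,t,ce[i],.08)[0].round(4),np.nanmedian(X[l==i],0).round(4))
E
python3 chk2.py wrist4
```

```text
[235.8 227.9] [230, 223, 13, 11, 139] [ 0.4905 -0.2082  0.08  ] [ 0.4907 -0.208   0.0806]
[412.1 228.3] [405, 223, 15, 12, 156] [ 0.6194 -0.2634  0.08  ] [ 0.6194 -0.263   0.0808]
[222.6 273.5] [218, 255, 12, 41, 375] [ 0.4629 -0.2385  0.08  ] [ 0.5025 -0.2177  0.1693]
[422.2 274.4] [415, 258, 15, 38, 396] [ 0.6142 -0.3036  0.08  ] [ 0.6017 -0.2604  0.1694]
```

```bash
python3 -c "
from h import *
to(.5555,-.2327,.125,66.8)"
```

```text
t 4.9833 pos [ 0.5527 -0.2394  0.1977] yaw 66.82 zax [-0.003  0.002 -1.   ] gap 0.012914833266716512 F [-0.2 -0.1 -3. ] q [ 0.74  0.46 -0.5   1.69  0.24  1.06 -0.24]
DELTA [0.72 0.02 7.27] [-0.004 -0.001  0.   ]
```

Request:
{"api": "servo_tool", "payload": {"steps": [[[0.4,0,2,0,0,0,0],[0.7,0,4,0,0,0,0],[0.7,0,6,0,0,0,0],[0.7,0,7,0,0,0,0],[0.7,0,7.2,0,0,0,0]]]}}

```text
t: 5.4
ee_pos: [0.5545, -0.232, 0.1239]
tool_rot: [-2.617, -1.728, 0.004]
ft_force: [0.3, -0.2, -3.1]
finger_gap: 0.0127
```

Request:
{"api": "servo_tool", "payload": {"steps": [[[0,0,0,0,0,0,0],[0,0,0,0,0,0,0],[0,0,0,0,0,0,0],[0,0,0,0,0,0,0],[0,0,0,0,0,0,0]]]}}

```text
t: 5.82
ee_pos: [0.5548, -0.2322, 0.1246]
tool_rot: [-2.618, -1.728, 0.003]
ft_force: [-0.6, 0.7, -3.2]
finger_gap: 0.013
```

```bash
python3 chk.py wrist5; python3 chk2.py wrist5; python3 -c "
from h import *
to(.5555,-.2327,.125,66.8);shot('side','side5')"
```

```text
t 5.8167 pos [ 0.5548 -0.2322  0.1246] yaw 66.86 zax [-0.005  0.003 -1.   ] gap 0.0130393478541199 F [-0.6  0.7 -3.2] q [ 0.7   0.54 -0.47  1.75  0.3   0.93 -0.3 ]
DELTA [-0.04 -0.03 -3.54] [-0.005 -0.001  0.001]
red 2857 [[0.0651, -0.007], [0.0767, -0.0003], [0.0873, 0.0065]] 0.022763555953868156
yel 589 [[-0.0129, -0.0636], [0.0017, -0.0555], [0.0101, -0.0499]] -0.028679994024519553
yel 395 [[-0.0125, 0.0489], [0.0003, 0.0535], [0.0088, 0.0598]] -0.028208693352336153
[216.3 271.2] [198, 255, 32, 41, 684] [ 0.4944 -0.2124  0.08  ] [ 0.5009 -0.2093  0.0957]
[422.1 274.3] [415, 258, 15, 38, 393] [ 0.6061 -0.262   0.08  ] [ 0.6037 -0.2535  0.0964]
[444.3 268.5] [434, 262, 21, 15, 273] [ 0.6193 -0.2636  0.08  ] [ 0.6191 -0.2632  0.0808]
t 5.8667 pos [ 0.5547 -0.2322  0.1245] yaw 66.86 zax [-0.005  0.003 -1.   ] gap 0.012567886346529562 F [ 0.1  0.1 -3.4] q [ 0.7   0.54 -0.47  1.75  0.3   0.93 -0.3 ]
DELTA [-0.02  0.09 -0.05] [-0.006 -0.001  0.001]
```

View pics/wrist5.png

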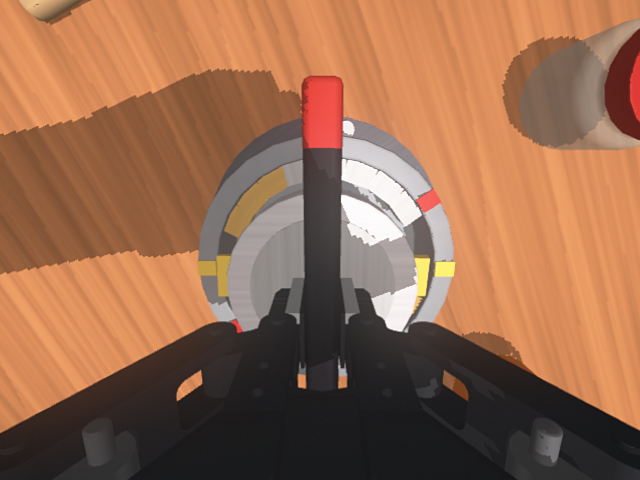

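View pics/side5.png

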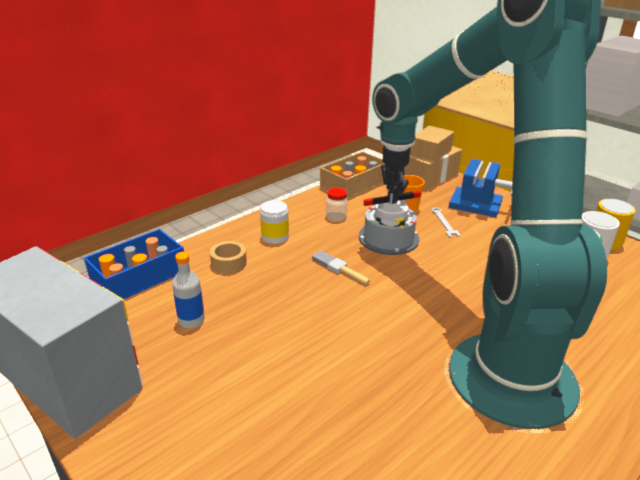

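Request:
{"api": "servo_tool", "payload": {"steps": [[[0,0.1,0.4,0,0,0,0],[0,0.1,0.8,0,0,0,0],[0,0.1,1.2,0,0,0,0],[0,0.1,1.5,0,0,0,0],[0,0.1,1.5,0,0,0,0]]]}}

```text
t: 6.33
ee_pos: [0.5551, -0.2323, 0.1084]
tool_rot: [-2.616, -1.727, 0.005]
ft_force: [-0.5, 0.2, -4.1]
finger_gap: 0.0126
```

Request:
{"api": "servo_tool", "payload": {"steps": [[[0,0,0.2,0,0,0,0],[0,0,0.4,0,0,0,0],[0,0,0.6,0,0,0,0],[0,0,0.8,0,0,0,0],[0,0,0.8,0,0,0,0]]]}}

```text
t: 6.75
ee_pos: [0.5548, -0.2322, 0.1]
tool_rot: [-2.616, -1.727, 0.005]
ft_force: [0.4, -0.5, -3.2]
finger_gap: 0.0129
```

```bash
python3 -c "
from h import *
to(.5555,-.2327,.096,66.8)"
```

```text
t 6.75 pos [ 0.5548 -0.2322  0.1   ] yaw 66.87 zax [-0.007  0.004 -1.   ] gap 0.012896825454453045 F [ 0.4 -0.5 -3.2] q [ 0.69  0.57 -0.46  1.76  0.31  0.89 -0.31]
DELTA [-0.02  0.08  0.39] [-0.008 -0.001  0.001]
```

Request:
{"api": "servo_tool", "payload": {"steps": [[[0,0,0.2,0,0,0,0],[0,0,0.4,0,0,0,0],[0,0,0.5,0,0,0,0],[0,0,0.5,0,0,0,0],[0,0,0.5,0,0,0,0]]]}}

```text
t: 7.17
ee_pos: [0.5548, -0.2322, 0.0951]
tool_rot: [-2.616, -1.727, 0.005]
ft_force: [-2.4, 0.2, 1.8]
finger_gap: 0.0127
```

Request:
{"api": "servo_tool", "payload": {"steps": [[[0,0,0,0,0,0,1.6],[0,0,0,0,0,0,2],[0,0,0,0,0,0,3],[0,0,0,0,0,0,3],[0,0,0,0,0,0,3]]]}}

```text
t: 7.58
ee_pos: [0.5549, -0.2322, 0.0952]
tool_rot: [-2.616, -1.727, 0.005]
ft_force: [0.0, -0.6, -0.7]
finger_gap: 0.03
```

```bash
python3 chk.py wrist6; python3 -c "
from h import *
f=shot('side','side6')"
```

```text
t 7.5833 pos [ 0.5549 -0.2322  0.0952] yaw 66.87 zax [-0.006  0.004 -1.   ] gap 0.030049386395540566 F [ 0.  -0.6 -0.7] q [ 0.69  0.58 -0.46  1.76  0.32  0.88 -0.31]
DELTA [-0.03 -0.07 -6.48] [-0.007 -0.001  0.001]
red 2914 [[0.0651, -0.0073], [0.0767, -0.0005], [0.0876, 0.0064]] 0.023518322572516848
yel 435 [[-0.0135, -0.0576], [-0.0001, -0.0546], [0.0101, -0.0499]] -0.027469609016863378
yel 409 [[-0.0131, 0.0488], [-0.0002, 0.0536], [0.0082, 0.0569]] -0.027140408441787417
```

View pics/wrist6.png

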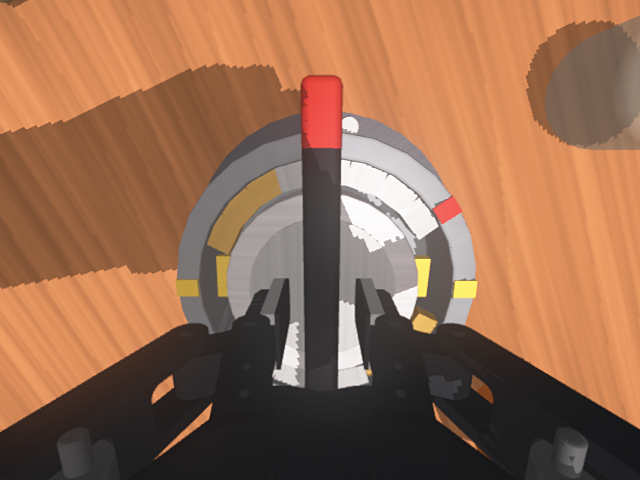

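Request:
{"api": "servo_tool", "payload": {"steps": [[[-1.5,0,0,0,0,0,3.2],[-3,0,0,0,0,0,3.2],[-4.5,0,0,0,0,0,3.2],[-6,0,0,0,0,0,3.2],[-7,0,0,0,0,0,3.2]]]}}

```text
t: 8.1
ee_pos: [0.5267, -0.2981, 0.095]
tool_rot: [-2.617, -1.726, 0.006]
ft_force: [0.1, 0.4, -0.3]
finger_gap: 0.0319
```

Request:
{"api": "servo_tool", "payload": {"steps": [[[0,0,0,0,0,0,2.2],[0,0,0,0,0,0,2],[0,0,0,0,0,0,2],[0,0,0,0,0,0,2],[0,0,0,0,0,0,2]]]}}

```text
t: 8.52
ee_pos: [0.5271, -0.2972, 0.0951]
tool_rot: [-2.616, -1.727, 0.005]
ft_force: [-0.4, -0.1, 0.2]
finger_gap: 0.02
```

```bash
cat > arc.py <<'E'
from h import *
import sys
# target bar angle list end: print delta
C=np.array([.5548,-.2337]);th=float(sys.argv[1]);L=.073
a=np.radians(th);p=C-L*np.array([np.cos(a),np.sin(a)])
to(p[0],p[1],float(sys.argv[2]),th)
E
python3 arc.py 66.8 .095; python3 -c "
from h import *
shot('wrist','wrist7')"
```

```text
t 8.5167 pos [ 0.5271 -0.2972  0.0951] yaw 66.87 zax [-0.007  0.004 -1.   ] gap 0.020031652117338712 F [-0.4 -0.1  0.2] q [ 0.8   0.58 -0.45  1.75  0.31  0.88 -0.19]
DELTA [-0.37  0.04  0.01] [-0.007 -0.001  0.001]
```

View pics/wrist7.png

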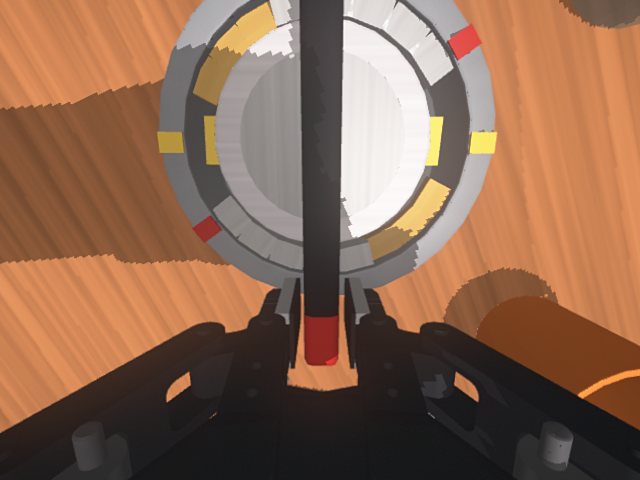

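Request:
{"api": "servo_tool", "payload": {"steps": [[[0.01,-0.43,0,0,0,0.06,2],[0.05,-0.85,0,0,0,0.12,2],[0.12,-1.27,0,0,0,0.18,2],[0.2,-1.69,0,0,0,0.24,2],[0.32,-2.1,0,0,0,0.3,2]]]}}

```text
t: 8.98
ee_pos: [0.5091, -0.2859, 0.0953]
tool_rot: [-2.848, -1.313, 0.007]
ft_force: [2.6, -2.8, -2.0]
finger_gap: 0.0197
```

```bash
sed -i 's/L=.073/L=.071/' arc.py; python3 arc.py 49.7 .095;python3 arc.py 32.5 .094
```

```text
t 8.9833 pos [ 0.5091 -0.2859  0.0953] yaw 49.52 zax [-0.006  0.003 -1.   ] gap 0.01972413221082726 F [ 2.6 -2.8 -2. ] q [ 0.76  0.54 -0.38  1.81  0.26  0.85 -0.46]
DELTA [-0.16  0.11  0.03] [-0.007  0.001 -0.003]
t 8.9833 pos [ 0.5091 -0.2859  0.0953] yaw 49.52 zax [-0.006  0.003 -1.   ] gap 0.01972413221082726 F [ 2.6 -2.8 -2. ] q [ 0.76  0.54 -0.38  1.81  0.26  0.85 -0.46]
DELTA [ 0.15 -1.99  0.14] [-0.007  0.002  0.297]
```

Request:
{"api": "servo_tool", "payload": {"steps": [[[0.01,-0.43,0,0,0,0.06,2],[0.0,-0.85,0.05,0,0,0.12,2],[0.02,-1.27,0.1,0,0,0.18,2],[0.1,-1.69,0.1,0,0,0.24,2],[0.2,-2.1,0.1,0,0,0.3,2]]]}}

```text
t: 9.4
ee_pos: [0.4952, -0.2713, 0.0947]
tool_rot: [-3.016, -0.87, 0.005]
ft_force: [7.1, -6.3, -5.5]
finger_gap: 0.0198
```

```bash
python3 arc.py 32.5 .094;python3 arc.py 15 .092
```

```text
t 9.4 pos [ 0.4952 -0.2713  0.0947] yaw 32.17 zax [-0.004  0.002 -1.   ] gap 0.019786378026508407 F [ 7.1 -6.3 -5.5] q [ 0.7   0.5  -0.32  1.86  0.21  0.81 -0.74]
DELTA [-0.05  0.04  0.07] [-0.004  0.002 -0.006]
t 9.4 pos [ 0.4952 -0.2713  0.0947] yaw 32.17 zax [-0.004  0.002 -1.   ] gap 0.019786378026508407 F [ 7.1 -6.3 -5.5] q [ 0.7   0.5  -0.32  1.86  0.21  0.81 -0.74]
DELTA [ 0.26 -2.1   0.28] [-0.003  0.003  0.3  ]
```

Request:
{"api": "servo_tool", "payload": {"steps": [[[0.01,-0.43,0,0,0,0.06,2],[0.05,-0.85,0.1,0,0,0.12,2],[0.1,-1.27,0.1,0,0,0.18,2],[0.18,-1.69,0.15,0,0,0.24,2],[0.3,-2.1,0.2,0,0,0.3,2]]]}}

```text
t: 9.82
ee_pos: [0.4872, -0.2524, 0.093]
tool_rot: [-3.115, -0.405, 0.003]
ft_force: [3.2, -3.0, -1.9]
finger_gap: 0.0199
```

```bash
python3 arc.py 15 .093;python3 arc.py 9 .093;python3 -c "
from h import *
shot('wrist','wrist8')"
```

```text
t 9.8167 pos [ 0.4872 -0.2524  0.093 ] yaw 14.8 zax [-0.002  0.001 -1.   ] gap 0.019875010530700878 F [ 3.2 -3.  -1.9] q [ 0.63  0.47 -0.25  1.91  0.16  0.78 -1.03]
DELTA [-0.09 -0.06  0.  ] [-0.001  0.002 -0.003]
t 9.8167 pos [ 0.4872 -0.2524  0.093 ] yaw 14.8 zax [-0.002  0.001 -1.   ] gap 0.019875010530700878 F [ 3.2 -3.  -1.9] q [ 0.63  0.47 -0.25  1.91  0.16  0.78 -1.03]
DELTA [-0.05 -0.8   0.  ] [-0.001  0.002  0.101]
```

View pics/wrist8.png

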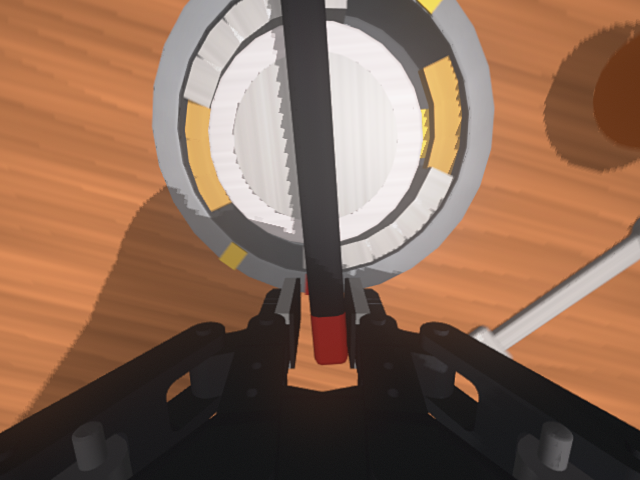

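Request:
{"api": "servo_tool", "payload": {"steps": [[[0,-0.3,0,0,0,0.03,2],[0,-0.6,0,0,0,0.06,2],[0,-0.8,0,0,0,0.08,2],[0,-0.9,0,0,0,0.09,2],[0,-0.9,0,0,0,0.09,2]]]}}

```text
t: 10.28
ee_pos: [0.486, -0.244, 0.0935]
tool_rot: [3.13, 0.258, 0.0]
ft_force: [7.3, -11.8, -6.6]
finger_gap: 0.0199
```

Request:
{"api": "servo_tool", "payload": {"steps": [[[0,-0.1,0,0,0,0.01,2],[0,-0.2,0,0,0,0.02,2],[0,-0.3,0,0,0,0.03,2],[0,-0.3,0,0,0,0.03,2],[0,-0.3,0,0,0,0.03,2]]]}}

```text
t: 10.7
ee_pos: [0.4866, -0.2437, 0.094]
tool_rot: [3.13, 0.211, 0.005]
ft_force: [7.6, -18.6, -7.2]
finger_gap: 0.0204
```

```bash
python3 arc.py 9 .093;python3 -c "
from h import *
shot('wrist','wrist9')"
```

```text
t 10.7 pos [ 0.4866 -0.2437  0.094 ] yaw 7.72 zax [ 0.003 -0.005 -1.   ] gap 0.020437165065093115 F [  7.6 -18.6  -7.2] q [ 0.59  0.46 -0.23  1.92  0.15  0.77 -1.16]
DELTA [-0.21  0.09  0.1 ] [ 0.005 -0.003 -0.022]
```

View pics/wrist9.png

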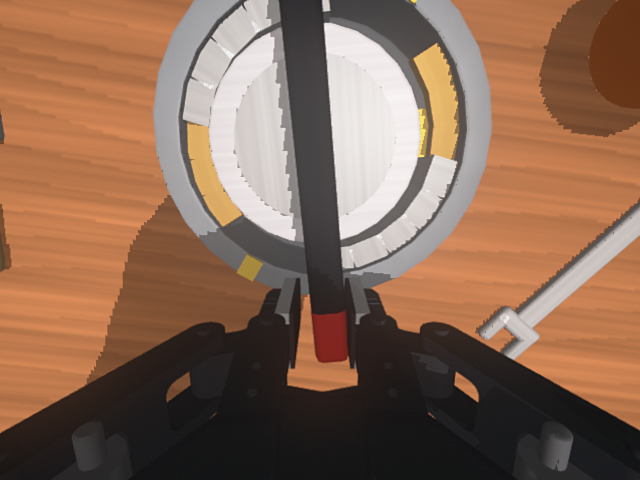

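```bash
cat > bar.py <<'E'
from h import *
import sys
f=np.load(f'pics/{sys.argv[1]}.npz');X=f['X'];im=f['im']
Z=X[...,2];m=(Z>.108)&(Z<.125)
m&=(np.hypot(X[...,0]-.555,X[...,1]+.234)<.1); 
if len(sys.argv)>2: m[270:]=0
n,l,st,ce=cv2.connectedComponentsWithStats(m.astype(np.uint8)); i=1+np.argmax(st[1:,4]); P=X[l==i]
v=np.linalg.svd(P[:,:2]-P[:,:2].mean(0),full_matrices=False)[2][0]
print(st[i],'ang',np.degrees(np.arctan2(v[1],v[0]))%180,'top z',np.median(P[:,2]),cv2.minAreaRect(P[:,:2].astype(np.float32)), 'zfit',np.linalg.lstsq(np.c_[P[:,:2],np.ones(len(P))],P[:,2],rcond=None)[0])
E
for k in 7 8 9; do python3 bar.py wrist$k crop; done
```

```text
[  299     0    45   270 11045] ang 66.99197477308992 top z 0.11856780632498387 ((0.5519978404045105, -0.23745626211166382), (0.08958238363265991, 0.014430752024054527), 66.88650512695312) zfit [-1.31384871e-03 -9.00505001e-06  1.19192160e-01]
[  280     0    63   270 11007] ang 19.452141751951956 top z 0.11528748457805889 ((0.5491649508476257, -0.23410329222679138), (0.09148519486188889, 0.014399721287190914), 19.246530532836914) zfit [-0.00212402  0.00647797  0.11786311]
[  279     0    64   270 10850] ang 12.948481904039028 top z 0.11465115769402934 ((0.5508542656898499, -0.23266635835170746), (0.09272211045026779, 0.01443867851048708), 12.729279518127441) zfit [-0.01190285  0.00283099  0.12181453]
```

Request:
{"api": "servo_tool", "payload": {"steps": [[[0,0.2,0,0,0,0,2.4],[0,0.4,0,0,0,0,3.2],[0,0.4,0,0,0,0,3.6],[0,0.4,0,0,0,0,3.6],[0,0.4,0,0,0,0,3.6]]]}}

```text
t: 11.17
ee_pos: [0.4871, -0.2472, 0.0939]
tool_rot: [3.13, 0.212, 0.004]
ft_force: [-0.1, -0.4, -0.2]
finger_gap: 0.0357
```

Request:
{"api": "servo_tool", "payload": {"steps": [[[0,0,-2,0,0,0,3.6],[0,0,-5,0,0,0,3.6],[-2,0,-8,0,0,0,3.6],[-4,0,-11,0,0,0,3.6],[-6,0,-13,0,0,0,3.6]]]}}

```text
t: 11.58
ee_pos: [0.427, -0.2545, 0.2262]
tool_rot: [3.129, 0.214, 0.007]
ft_force: [0.3, 0.3, 1.3]
finger_gap: 0.0358
```

Request:
{"api": "servo_tool", "payload": {"steps": [[[-1,0,0,0,0,0,3.6],[-1,0,0,0,0,0,3.6],[-1,0,0,0,0,0,3.6],[-1,0,0,0,0,0,3.6],[-1,0,0,0,0,0,3.6]]]}}

```text
t: 12.0
ee_pos: [0.4176, -0.2553, 0.2252]
tool_rot: [3.13, 0.216, 0.005]
ft_force: [-0.7, -0.6, -0.2]
finger_gap: 0.036
```

```bash
python3 arc.py 9 .093;python3 -c "
from h import *
shot('wrist','wrist10');shot('top','top10')"; python3 bar.py wrist10; python3 bar.py top10
```

```text
t 12.0 pos [ 0.4176 -0.2553  0.2252] yaw 7.88 zax [ 0.003 -0.004 -1.   ] gap 0.03600852121152676 F [-0.7 -0.6 -0.2] q [ 0.7   0.19 -0.24  1.95  0.06  1.01 -1.  ]
DELTA [ 6.75 -0.18 13.24] [ 0.004 -0.003 -0.02 ]
[ 300    0   35  174 3610] ang 13.193208644017687 top z 0.11465594180449759 ((0.5204986929893494, -0.24010850489139557), (0.11242835223674774, 0.014901929534971714), 13.032288551330566) zfit [-0.00197887  0.00414707  0.11657834]
[400 239  19  68 367] ang 13.22584058202537 top z 0.11550338634941316 ((0.5534279942512512, -0.22970908880233765), (0.1814381331205368, 0.015596265904605389), 13.122320175170898) zfit [ 0.00212671 -0.00609818  0.11284122]
```

View pics/wrist10.png

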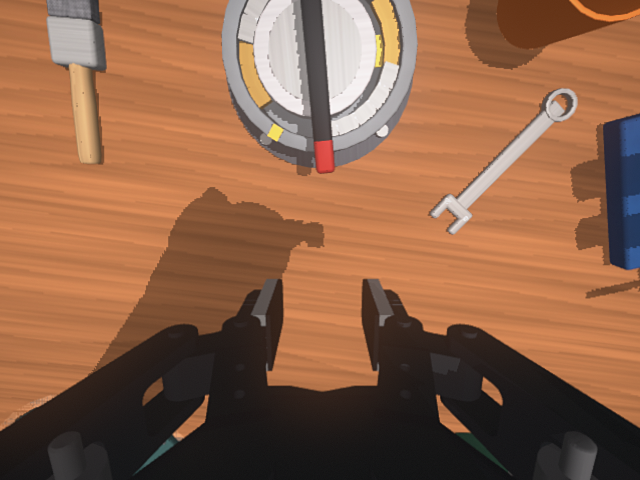

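View pics/top10.png

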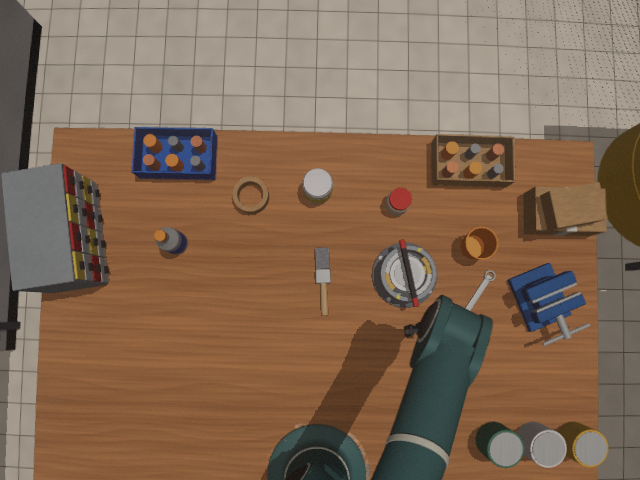

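```bash
python3 -c "
from h import *
arm.job_done()"
```

```text
the job is handed in; nothing more can be done
```

The cover is seated in the pot and turned clockwise onto the stops, and I handed the job in at about 12 s of the 54 s allowed. The hand-in gave no verdict.

- **Seating:** I gripped the bar at its middle and lowered the cover with its tabs in the gaps. The bar top then measured 118.6 mm, which puts the underside at about 60 mm. The wrist picture showed both tabs between the yellow marks.
- **Turning:** I straddled one end of the bar and pushed it round until it stopped, at about 20 N sideways.
- **Final check, gripper open and clear:** The bar lies at 13.2° in both the wrist and top pictures. The red marks are at about 11.8°, so it is about 0.03 rad from home, with 0.17 rad allowed. The bar top is at 114.7 mm by the wrist camera and 115.5 mm by the top camera. The cover is therefore about 3 to 4 mm down on the gasket and level.
- **Other things on the bench:** They look unmoved in the last top picture.
- **Disagreement:** The two cameras differed by about 3 mm on the positions of the cover and pot along y. I aimed between the two, and the cover went in without noticeable force.

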